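Swing the work lamp over the notebook

TASK

The swing-arm lamp is still lighting the chopping board. Swing it by the orange knob on its head until the head is right over the middle of the notebook, and leave it there. Don't disturb the notebook, the mug or the tin.

Things in the scene. Friction and masses are not known exactly. Their poses are not given: they have to be found in the camera images.
- lamp_head: White round lamp shade, 110 mm across, with an upright orange knob on top, 24 mm diameter, 50 mm tall. Origin: centre of the knob, about 235 mm up; lamp arm's top 32 mm, shade's underside 102 mm below it. Two 260 mm links on stiff upright hinges let it move level only, along any straight line here, and stay where left (2 to 12 N at the knob). It spins freely, so the hand need not turn.
- notebook: Light-brown spiral notebook lying flat on the worktop, 148 x 109 mm, 10 mm thick, loose. Origin: centre of its underside; x along the long side, z up.
- mug: White mug with a small leaf pattern and a handle, 82 mm across, 114 mm with the handle, 91 mm tall, standing loose. Origin: centre of its underside (of the outline with the handle); z up, handle towards -y.
- tin: Round food tin with a green-white label, 76 mm diameter, 58 mm tall, standing loose. Origin: centre of its underside; z up.

How it is judged (in metres and radians):
At the end, for the whole second after the job is handed in: The axis of the lamp head stands within 30 mm, horizontally, of the middle of the notebook, at rest; notebook, mug and tin are within 20 mm of where they were at the start (horizontal distance between lamp_head and notebook below 0.03 m and linear speed of lamp_head below 0.01 m/s and distance of each of notebook, mug, tin from where it was at the start of the episode below 0.02 m); the robot touches nothing.
It fails at once if the notebook, mug or tin is shifted by more than 20 mm (distance of any of notebook, mug, tin from where it was at the start of the episode above 0.02 m).
It fails at once if the mug or the tin is tipped (angle between any of mug, tin's own z axis and vertical above 0.35 rad).
It also fails if it takes over 43 s, if anything falls off the work surface, if the arm or the gripper's body presses on something with over 40 N, if the wrist force passes 120 N, or if a joint passes its speed limit or range.

ROBOT

A 6-joint arm with a two-finger parallel gripper is mounted at the origin on a cart in front of the work surface, level with it; the furniture and walls round the work are solid. World frame = base frame: x ahead of the robot, y to its left, z up, the work surface at z = 0. Lengths are in m, angles in degrees, forces in N, time in s.
With the tool pointing down it reaches from about 0.25 to 0.725 m from the base axis. Payload 9.7 kg.
Tool frame: the origin (TCP) lies on the centre line of the jaws, within the pads' length; the fingertips stand 19 mm ahead of it and the grasp point (between the pads) is the TCP (bot.tcp_to_tips is the z of the fingertips in the tool frame, in m); z points along the fingers, y is the line along which they close (so a half turn about z gives the same grasp; the last joint's range is limited). The gripper opens to 85 mm and grips with 20 to 120 N. Pads are 22 mm wide; open, the fingers measure 114 mm over their backs; the gripper's body (76 mm by 85 mm) begins 54 mm behind the grasp point. The pads swing forward as they close: fully open they stand 13 mm farther back than shut.
Start: joints at [-74.313, 4.979, 10.078, 95.1, 0, 90], TCP at [0.149, -0.53, 0.25] pointing down, gripper open.
Joint ranges: [-179.16, 179.16], [-48.56, 103.87], [-65.8, 70.77], [-126.05, 130.52], [-82.76, 87.17], [-180, 180]. Speed limits (degrees/s): [127.2, 127.2, 147.25, 180, 180, 180].

INTERFACE

Orientations are given as [roll, pitch, yaw] about the fixed x, y, z axes, in that order (R = Rz(yaw) Ry(pitch) Rx(roll)).
In Python, from workcell import bot gives the robot as it stands. The module is installed in compiled form; this text tells all that it offers.
- The arm moves only by the tool play_rows, never from a script. Its argument "increments" is a list of rows, each an object with "slide": the shift along the tool's x, y, z in mm, a list of three; "angular": the turn, a rotation vector about the tool's x, y, z in degrees, a list of three; "claw": the opening, from -1 (shut) to 1 (fully open). In form: [{"slide": [x, y, z], "angular": [rx, ry, rz], "claw": claw}, ...]. A call has 1 to 8 rows; each row shifts and turns the commanded pose from where the row before left it, along the tool's axes as they then stand; what a row does not reach is not made up. A row lasts 1/10 s, in which the tool goes at most 50 mm and 8.59 degrees, less where a joint would pass 70% of its speed; a pose out of reach is approached as far as the arm can. A call is refused whole if a number of a shift passes 50 or a number of a turn 8.59, either way. A call with a gripper value outside its range is refused whole. The fingers move at their own pace and stop on an object; "squeeze" is the grip in N (left out, the last holds). Time passes only in rows, so rows that do not move let the fingers close. It gives the time, the measured TCP pose, the force, the opening and the grip force at its end, in the units of the state.
- bot.get_obs(): the state, without advancing time (a new reading comes with each control period).
- bot.camera(name): name is "scene" or "top" or "wrist"; returns the picture (384x512x3 uint8, red, green, blue); there is no depth.
- bot.camera_info(name): a dict with "fovy" (degrees; the focal length in pixels is half the picture's height over the tangent of half this angle, whatever the lens; pixels are square), "cx", "cy" (the principal point, pixels), "R" (3x3) and "t" (3): a world point X has camera coordinates R X + t. Camera axes: x right, y down, z forward; pixel columns grow to the right and rows downward; lengths in m; the calibration is good to about 2 mm. The wrist camera is an equidistant fisheye: a pixel r from the principal point sees the ray r / f radians off the axis. A picture is of the moment at which its call begins: read the wrist's pose just before it. camera_info takes no time and is no camera call; for the wrist camera it gives the pose at the moment of the call.
- bot.job_done(): hands the job in; it is judged then, once.
The state is a dict: "time": time; "q": joint angles; "qd": joint speeds; "joint_efforts": joint torques, N m; "ee_pos": TCP position; "tcp_rot": TCP orientation; "wrist_force": force on the tool from outside, world axes, zero at the start; "torque": the same for the moment, N m; "opening": finger opening in m; "grasp_force": force on a finger pad.
Only numpy, scipy, OpenCV 4.12 (cv2) and the standard library are available. Lean on these libraries where they do the work, as an engineer would, in place of code of your own. Each camera call takes 0.05 s, during which the arm holds its last target. There are 200 camera calls.

## Working session

There is one attempt and no reset: what is moved stays moved. The work goes in short steps, Python scripts to look and compute and a tool call to move; the robot and the scene stay as the last step left them, time stands still between calls to the robot, and variables do not carry over. Pictures are saved under pics/ and viewed, at most 10 in all, crops included, and the job is handed in when it is done.

Besides the shell and the picture viewer there is one more tool, called after "Emit:" as name(argument=value, ...) on one line, values as JSON. play_rows: Moves the arm, as the interface text tells. Its arguments: {"type":"object","properties":{"increments":{"type":"array"},"squeeze":{"type":"number"}},"required":["increments"]}

```bash
mkdir -p pics
python3 - <<'E'
from workcell import bot
import cv2,numpy as np
o=bot.get_obs();print(o['time'],o['ee_pos'],o['tcp_rot'],o['opening'])
for n in('scene','top'):
    im=bot.camera(n);np.save(f'pics/{n}0.npy',im);cv2.imwrite(f'pics/{n}0.png',im[:,:,::-1])
    i=bot.camera_info(n);print(n,i['fovy'],i['cx'],i['cy'],np.round(i['R'],3).tolist(),np.round(i['t'],3))
E
```

```text
0.0 [ 0.14864257 -0.52932905  0.24958859] [-1.79925330e+02  8.91124787e-05  1.56861732e+01] 0.08547516484287426
scene 56.58525380134945 260.3324897432586 193.90211046479197 [[-0.654, -0.756, -0.02], [-0.282, 0.269, -0.921], [0.702, -0.597, -0.389]] [0.333 0.28  0.69 ]
top 46.83789172969203 251.43002598293688 192.46519164838372 [[-0.326, -0.946, -0.001], [-0.924, 0.318, -0.214], [0.203, -0.069, -0.977]] [0.172 0.477 1.429]
```

View pics/scene0.png

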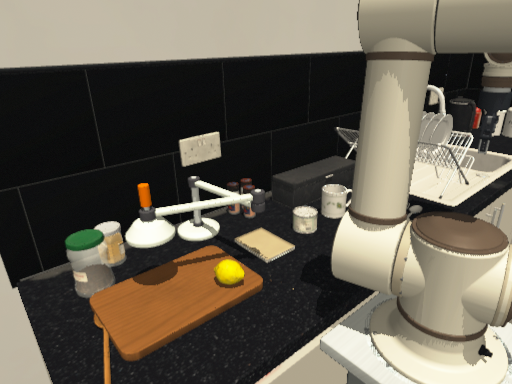

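View pics/top0.png

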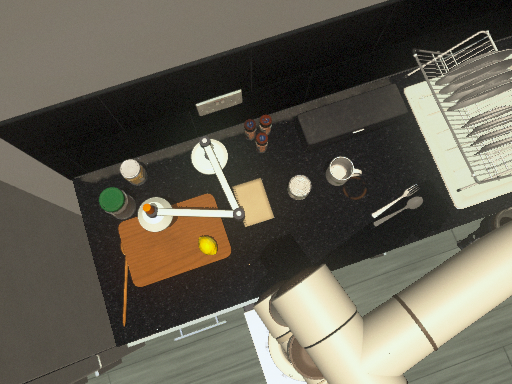

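The scene view shows the orange knob at (145,195), the notebook at (265,244), the tin at (305,219) and the mug at (335,200). In the top view the knob is at (150,209), the lamp elbow at (239,213), the lamp post at (206,143), the notebook at (254,202), the tin at (300,187) and the mug at (340,171).

```bash
cat > h.py <<'E'
import numpy as np,cv2
from workcell import bot
def ray(n,p,i=None):
    i=i or bot.camera_info(n);R=np.array(i['R']);t=np.array(i['t'])
    f=192/np.tan(np.radians(i['fovy'])/2)
    d=R.T@np.array([(p[0]-i['cx'])/f,(p[1]-i['cy'])/f,1]);return -R.T@t,d/np.linalg.norm(d)
def plane(n,p,z):
    c,d=ray(n,p);return c+d*(z-c[2])/d[2]
def tri(p,q):
    a,d=ray('scene',p);b,e=ray('top',q)
    s=np.linalg.lstsq(np.c_[d,-e],b-a,rcond=None)[0];x=a+s[0]*d;y=b+s[1]*e
    return (x+y)/2,np.linalg.norm(x-y)
def biggest(m,near=None):
    cs=[c for c in cv2.findContours(m.astype(np.uint8),cv2.RETR_EXTERNAL,cv2.CHAIN_APPROX_NONE)[0]]
    return max(cs,key=cv2.contourArea)
E
cat > m.py <<'E'
from h import *
for n in('scene','top'):
    im=np.load(f'pics/{n}0.npy');h=cv2.cvtColor(im,cv2.COLOR_RGB2HSV)
    x0,y0,x1,y1={'scene':(125,170,165,215),'top':(130,190,170,225)}[n]
    m=np.zeros(h.shape[:2],bool);m[y0:y1,x0:x1]=True
    o=m&(h[...,0]<14)&(h[...,1]>190)&(h[...,2]>130)
    c=biggest(o);print(n,'knob',cv2.minAreaRect(c),cv2.boundingRect(c))
    x0,y0,x1,y1={'scene':(225,220,305,270),'top':(225,170,285,235)}[n]
    m[:]=False;m[y0:y1,x0:x1]=True
    o=m&(h[...,0]>8)&(h[...,0]<28)&(h[...,1]>50)&(h[...,2]>110)
    c=biggest(o);b=cv2.boxPoints(cv2.minAreaRect(c))
    a=cv2.approxPolyDP(cv2.convexHull(c),4,True)[:,0];print('nb px',a.tolist())
    P=np.array([plane(n,p,.01)[:2] for p in c[:,0]],np.float32)
    print('nb rect',cv2.minAreaRect((P*1000)))
E
python3 m.py
```

```text
scene knob ((149.0, 206.0), (0.0, 0.0), 0.0) (149, 206, 1, 1)
nb px [[235, 238], [262, 228], [294, 246], [266, 260]]
nb rect ((482.60003662109375, 11.136428833007812), (108.28665924072266, 150.10450744628906), 89.40132904052734)
top knob ((149.0, 212.00001525878906), (2.8284268379211426, 2.8284268379211426), 45.0) (147, 211, 5, 3)
nb px [[260, 178], [273, 217], [245, 226], [232, 187]]
nb rect ((483.8106689453125, 12.0216064453125), (104.34382629394531, 148.358154296875), 89.2185287475586)
```

```bash
cat > k.py <<'E'
from h import *
import sys
C={}
for n in('scene','top'):
    im=np.load(f'pics/{n}0.npy').astype(int);r,g,b=im[...,0],im[...,1],im[...,2]
    x0,y0,x1,y1={'scene':(130,170,165,215),'top':(130,190,170,225)}[n]
    m=np.zeros(r.shape,bool);m[y0:y1,x0:x1]=True
    o=m&(r>140)&(b<60)&(g<0.65*r)&(r-b>100)
    lab,k,st,ce=cv2.connectedComponentsWithStats(o.astype(np.uint8))
    j=1+st[1:,4].argmax();print(n,st[j],ce[j],im[int(ce[j][1]),int(ce[j][0])])
    ys,xs=np.where(k==j);C[n]=(ys.min(),[round(xs[ys==y].mean(),1) for y in range(ys.min(),ys.max()+1)])
    print(C[n])
for nm,p,z in[('post',(206,143),.2),('elbow',(239,213),.19),('knobT',(149.5,208),.26),('lemon',(208,245),.02),('tin',(300,187),.058),('mug',(340,171),.091),('grn jar',(112,201),.1),('jar2',(133,172),.1),('sauce',(262,140),.1)]:
    print(nm,plane('top',p,z).round(3))
print(tri((144,185),(149,207)))
E
python3 k.py
```

```text
scene [138 183  13  24 245] [144.06938776 194.2244898 ] [220 102   0]
(np.int64(183), [np.float64(143.5), np.float64(143.0), np.float64(143.0), np.float64(143.0), np.float64(143.0), np.float64(143.0), np.float64(143.0), np.float64(143.5), np.float64(143.5), np.float64(144.0), np.float64(144.0), np.float64(144.0), np.float64(144.0), np.float64(144.5), np.float64(144.5), np.float64(144.5), np.float64(144.5), np.float64(144.5), np.float64(145.0), np.float64(145.5), np.float64(145.5), np.float64(145.5), np.float64(145.0), np.float64(145.0)])
top [130 217  10   8  58] [133.87931034 221.20689655] [168 105  56]
(np.int64(217), [np.float64(135.5), np.float64(134.0), np.float64(133.0), np.float64(133.5), np.float64(133.5), np.float64(134.0), np.float64(134.0), np.float64(134.5)])
post [0.669 0.099 0.2  ]
elbow [0.431 0.073 0.19 ]
knobT [0.516 0.31  0.26 ]
lemon [0.392 0.2   0.02 ]
tin [ 0.471 -0.151  0.058]
mug [ 0.473 -0.288  0.091]
grn jar [0.617 0.444 0.1  ]
jar2 [0.688 0.354 0.1  ]
sauce [ 0.654 -0.08   0.1  ]
(array([0.52040572, 0.31261265, 0.25692571]), np.float64(0.002633235496849756))
```

Emit:
play_rows(increments=[{"slide":[0,0,-14],"angular":[0,0,-7.4],"claw":1},{"slide":[0,0,-14],"angular":[0,0,-7.4],"claw":1},{"slide":[0,0,-14],"angular":[0,0,-7.4],"claw":1},{"slide":[0,0,-14],"angular":[0,0,-7.4],"claw":1},{"slide":[0,0,-14],"angular":[0,0,-7.4],"claw":1},{"slide":[0,0,-14],"angular":[0,0,-7.4],"claw":1}])

```text
time: 0.7
ee_pos: [0.1487, -0.5294, 0.3345]
tcp_rot: [-180.0, -0.0, 60.4]
wrist_force: [-0.4, -0.2, -0.1]
opening: 0.0851
grasp_force: 0.0
```

```bash
cat > s.py <<'E'
from h import *
import sys
from scipy.spatial.transform import Rotation as R
def tool(target):
    o=bot.get_obs();r=R.from_euler('xyz',o['tcp_rot'],degrees=True)
    print(o['time'],'q',np.round(o['q'],1),'p',np.round(o['ee_pos'],4),'rpy',np.round(o['tcp_rot'],2),'F',np.round(o['wrist_force'],1),'open',round(o['opening'],4),round(o['grasp_force'],1))
    print('mm',np.round(r.inv().apply(np.array(target)-o['ee_pos'])*1000,1))
if __name__=='__main__': tool([float(a) for a in sys.argv[1:4]])
E
python3 s.py .50 .26 .33; python3 -c "
from h import *
print(plane('scene',(144.1,194.2),.235),plane('scene',(195,178),.25))"
```

```text
0.7 q [-74.3   8.   22.9 105.   -0.   45.3] p [ 0.1487 -0.5294  0.3345] rpy [-1.7997e+02 -3.0000e-02  6.0390e+01] F [-0.4 -0.2 -0.1] open 0.0851 0.0
mm [859.9 -84.6   4.9]
[0.52480289 0.31525641 0.235     ] [0.49919138 0.20083638 0.25      ]
```

Emit:
play_rows(increments=[{"slide":[15,-1.5,0],"angular":[0,0,0],"claw":1},{"slide":[30,-3,0],"angular":[0,0,0],"claw":1},{"slide":[40,-4,0],"angular":[0,0,0],"claw":1},{"slide":[40,-4,0],"angular":[0,0,0],"claw":1},{"slide":[40,-4,0],"angular":[0,0,0],"claw":1},{"slide":[40,-4,0],"angular":[0,0,0],"claw":1},{"slide":[40,-4,0],"angular":[0,0,0],"claw":1},{"slide":[40,-4,0],"angular":[0,0,0],"claw":1}])

```text
time: 1.5
ee_pos: [0.2663, -0.2667, 0.3341]
tcp_rot: [-180.0, -0.0, 60.1]
wrist_force: [1.0, 0.5, 0.2]
opening: 0.0854
grasp_force: 0.0
```

Emit:
play_rows(increments=[{"slide":[40,-4,0],"angular":[0,0,0],"claw":1},{"slide":[40,-4,0],"angular":[0,0,0],"claw":1},{"slide":[40,-4,0],"angular":[0,0,0],"claw":1},{"slide":[40,-4,0],"angular":[0,0,0],"claw":1},{"slide":[40,-4,0],"angular":[0,0,0],"claw":1},{"slide":[40,-4,0],"angular":[0,0,0],"claw":1},{"slide":[40,-4,0],"angular":[0,0,0],"claw":1},{"slide":[40,-4,0],"angular":[0,0,0],"claw":1}])

```text
time: 2.3
ee_pos: [0.3982, 0.0268, 0.3342]
tcp_rot: [180.0, 0.0, 60.1]
wrist_force: [-0.2, -0.3, -1.0]
opening: 0.0855
grasp_force: 0.0
```

Emit:
play_rows(increments=[{"slide":[40,-4,0],"angular":[0,0,0],"claw":1},{"slide":[40,-4,0],"angular":[0,0,0],"claw":1},{"slide":[40,-4,0],"angular":[0,0,0],"claw":1},{"slide":[40,-4,0],"angular":[0,0,0],"claw":1},{"slide":[40,-4,0],"angular":[0,0,0],"claw":1},{"slide":[30,-4,0],"angular":[0,0,0],"claw":1},{"slide":[15,-2,0],"angular":[0,0,0],"claw":1},{"slide":[0,0,0],"angular":[0,0,0],"claw":1}])

```text
time: 3.1
ee_pos: [0.4979, 0.252, 0.3327]
tcp_rot: [-179.9, 0.1, 60.2]
wrist_force: [0.9, 0.1, 0.2]
opening: 0.0856
grasp_force: 0.0
```

```bash
python3 s.py .521 .313 .33
python3 - <<'E'
from h import *
i=bot.camera_info('wrist');im=bot.camera('wrist');np.save('pics/w1.npy',im);cv2.imwrite('pics/w1.png',im[:,:,::-1])
np.savez('pics/w1i.npz',**i)
E
```

```text
3.1 q [ 26.8   9.2  24.1 105.    0.  146.6] p [0.4979 0.252  0.3327] rpy [-1.7992e+02  1.1000e-01  6.0200e+01] F [0.9 0.1 0.2] open 0.0856 0.0
mm [ 64.4 -10.3   2.6]
```

View pics/w1.png

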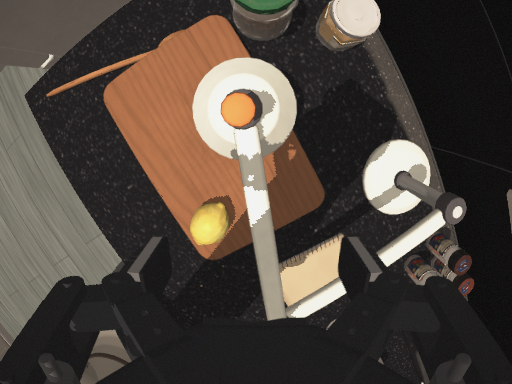

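The wrist view shows the knob's orange top at about (238,110) on the shade at (245,108). The link runs down to the elbow, and the notebook is at (315,270). I'll cast the fisheye ray to the knob-top plane.

Run:
```python
from h import *
from s import tool
i=np.load('pics/w1i.npz');im=np.load('pics/w1.npy').astype(int)
f=192/np.tan(np.radians(float(i['fovy']))/2);R=i['R'];c=-R.T@i['t']
r,g,b=im[...,0],im[...,1],im[...,2]
o=(r>150)&(r-b>110)&(g<.7*r);o[:,:200]=0;o[:,280:]=0;o[140:]=0
ct=biggest(o);(u,v),rad=cv2.minEnclosingCircle(ct);print(u,v,rad,cv2.boundingRect(ct),c)
def w(u,v,z):
    d=np.array([u-i['cx'],v-i['cy']]);n=np.hypot(*d);a=n/f
    q=R.T@np.r_[d/n*np.sin(a),np.cos(a)];return c+q*(z-c[2])/q[2]
k=w(u,v,.26);e=w(u+rad,v,.26);print(k,'radius',np.linalg.norm(e-k));print('shade',w(245,108,.15))
tool([k[0],k[1],.24])
```

```text
237.4193572998047 109.15725708007812 17.09397315979004 (221, 93, 34, 34) [0.53288916 0.31338156 0.45521268]
[0.52248012 0.31780524 0.26      ] radius 0.011096323009348435
shade [0.52386522 0.31745926 0.15      ]
3.15 q [ 26.8   9.1  24.  105.1  -0.  146.6] p [0.4976 0.2509 0.3333] rpy [-1.7995e+02  9.0000e-02  6.0160e+01] F [-0.1  0.1  0.9] open 0.0856 0.0
mm [ 70.5 -11.6  93.2]
```

Emit:
play_rows(increments=[{"slide":[15,-2.5,0],"angular":[0,0,0],"claw":1},{"slide":[25,-4,0],"angular":[0,0,0],"claw":1},{"slide":[20,-3,0],"angular":[0,0,0],"claw":1},{"slide":[10,-2,0],"angular":[0,0,0],"claw":1},{"slide":[0,0,10],"angular":[0,0,0],"claw":1},{"slide":[0,0,15],"angular":[0,0,0],"claw":1},{"slide":[0,0,10],"angular":[0,0,0],"claw":1},{"slide":[0,0,0],"angular":[0,0,0],"claw":1}])

```text
time: 3.95
ee_pos: [0.5221, 0.3156, 0.2983]
tcp_rot: [-180.0, 0.1, 60.0]
wrist_force: [-0.2, -0.3, -0.0]
opening: 0.0858
grasp_force: 0.0
```

Emit:
play_rows(increments=[{"slide":[0,0,10],"angular":[0,0,0],"claw":1},{"slide":[0,0,10],"angular":[0,0,0],"claw":1},{"slide":[0,0,10],"angular":[0,0,0],"claw":1},{"slide":[0,0,10],"angular":[0,0,0],"claw":1},{"slide":[0,0,10],"angular":[0,0,0],"claw":1},{"slide":[0,0,8],"angular":[0,0,0],"claw":1},{"slide":[0,0,0],"angular":[0,0,0],"claw":1}])

```text
time: 4.65
ee_pos: [0.5222, 0.3166, 0.2398]
tcp_rot: [-179.9, 0.1, 60.1]
wrist_force: [-0.3, -0.5, -0.0]
opening: 0.0856
grasp_force: 0.0
```

Emit:
play_rows(increments=[{"slide":[0,0,0],"angular":[0,0,0],"claw":-1},{"slide":[0,0,0],"angular":[0,0,0],"claw":-1},{"slide":[0,0,0],"angular":[0,0,0],"claw":-1},{"slide":[0,0,0],"angular":[0,0,0],"claw":-1},{"slide":[0,0,0],"angular":[0,0,0],"claw":-1},{"slide":[0,0,0],"angular":[0,0,0],"claw":-1},{"slide":[0,0,0],"angular":[0,0,0],"claw":-1},{"slide":[0,0,0],"angular":[0,0,0],"claw":-1}], squeeze=50)

```text
time: 5.45
ee_pos: [0.5227, 0.3169, 0.2417]
tcp_rot: [180.0, -0.0, 60.1]
wrist_force: [0.5, 0.0, 4.0]
opening: 0.0227
grasp_force: 48.8
```

```bash
python3 s.py .483 .0115 .24
python3 - <<'E'
from h import *
im=bot.camera('wrist');cv2.imwrite('pics/w2.png',im[:,:,::-1])
E
```

```text
5.45 q [ 31.2  13.4  18.7  95.2   0.  151.1] p [0.5227 0.3169 0.2417] rpy [ 1.7998e+02 -4.0000e-02  6.0090e+01] F [0.5 0.  4. ] open 0.0227 48.8
mm [-284.5  117.9    1.5]
```

View pics/w2.png

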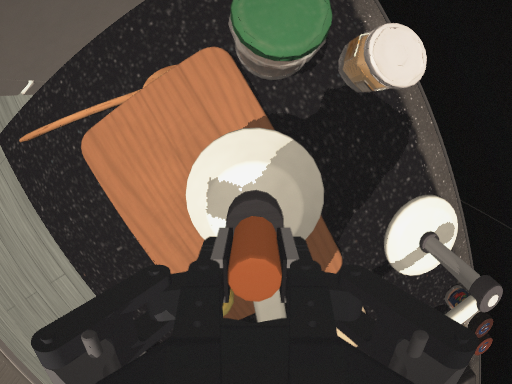

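The knob is held: the opening is 22.7 mm and the wrist view shows it between the pads at (255,255). Now I'll draw it along the straight line to the notebook.

Emit:
play_rows(increments=[{"slide":[-3,1.2,0],"angular":[0,0,0],"claw":-1},{"slide":[-6,2.5,0],"angular":[0,0,0],"claw":-1},{"slide":[-8,3.3,0],"angular":[0,0,0],"claw":-1},{"slide":[-8,3.3,0],"angular":[0,0,0],"claw":-1},{"slide":[-8,3.3,0],"angular":[0,0,0],"claw":-1},{"slide":[-8,3.3,0],"angular":[0,0,0],"claw":-1},{"slide":[-8,3.3,0],"angular":[0,0,0],"claw":-1},{"slide":[-8,3.3,0],"angular":[0,0,0],"claw":-1}])

```text
time: 6.3
ee_pos: [0.5144, 0.2555, 0.2416]
tcp_rot: [-180.0, -0.1, 60.1]
wrist_force: [-0.5, 3.6, 5.7]
opening: 0.0228
grasp_force: 49.1
```

```bash
python3 s.py .483 .0115 .24
```

```text
6.3 q [ 26.4   8.1  12.6  94.4   0.  146.3] p [0.5144 0.2555 0.2416] rpy [-1.7999e+02 -6.0000e-02  6.0100e+01] F [-0.5  3.6  5.7] open 0.0228 49.1
mm [-227.1   94.4    1.4]
```

Forces are small, so I'll carry on.

Emit:
play_rows(increments=[{"slide":[-9,3.7,0],"angular":[0,0,0],"claw":-1},{"slide":[-10,4.2,0],"angular":[0,0,0],"claw":-1},{"slide":[-10,4.2,0],"angular":[0,0,0],"claw":-1},{"slide":[-10,4.2,0],"angular":[0,0,0],"claw":-1},{"slide":[-10,4.2,0],"angular":[0,0,0],"claw":-1},{"slide":[-10,4.2,0],"angular":[0,0,0],"claw":-1},{"slide":[-10,4.2,0],"angular":[0,0,0],"claw":-1},{"slide":[-10,4.2,0],"angular":[0,0,0],"claw":-1}])

```text
time: 7.1
ee_pos: [0.5035, 0.1704, 0.2417]
tcp_rot: [-180.0, -0.0, 60.1]
wrist_force: [-2.2, 3.8, 6.1]
opening: 0.0229
grasp_force: 49.1
```

Emit:
play_rows(increments=[{"slide":[-10,4.2,0],"angular":[0,0,0],"claw":-1},{"slide":[-10,4.2,0],"angular":[0,0,0],"claw":-1},{"slide":[-10,4.2,0],"angular":[0,0,0],"claw":-1},{"slide":[-10,4.2,0],"angular":[0,0,0],"claw":-1},{"slide":[-10,4.2,0],"angular":[0,0,0],"claw":-1},{"slide":[-10,4.2,0],"angular":[0,0,0],"claw":-1},{"slide":[-10,4.2,0],"angular":[0,0,0],"claw":-1},{"slide":[-10,4.2,0],"angular":[0,0,0],"claw":-1}])

```text
time: 7.9
ee_pos: [0.4929, 0.0842, 0.2416]
tcp_rot: [180.0, -0.0, 60.1]
wrist_force: [0.5, 3.4, 6.3]
opening: 0.0229
grasp_force: 49.1
```

```bash
python3 s.py .483 .0115 .24
```

```text
7.9 q [  9.7  -2.1   1.9  93.9   0.  129.6] p [0.4929 0.0842 0.2416] rpy [ 1.7999e+02 -5.0000e-02  6.0090e+01] F [0.5 3.4 6.3] open 0.0229 49.1
mm [-67.9  27.7   1.6]
```

Emit:
play_rows(increments=[{"slide":[-10,4.2,0],"angular":[0,0,0],"claw":-1},{"slide":[-10,4.2,0],"angular":[0,0,0],"claw":-1},{"slide":[-10,4.2,0],"angular":[0,0,0],"claw":-1},{"slide":[-10,4,0],"angular":[0,0,0],"claw":-1},{"slide":[-9,3.7,0],"angular":[0,0,0],"claw":-1},{"slide":[-8,3.2,0],"angular":[0,0,0],"claw":-1},{"slide":[-6,2.2,0],"angular":[0,0,0],"claw":-1},{"slide":[-3,1,0],"angular":[0,0,0],"claw":-1}])

```text
time: 8.7
ee_pos: [0.4829, 0.0135, 0.2416]
tcp_rot: [180.0, -0.0, 60.1]
wrist_force: [-0.6, 3.0, 6.0]
opening: 0.0227
grasp_force: 49.1
```

Emit:
play_rows(increments=[{"slide":[0,0,0],"angular":[0,0,0],"claw":-1},{"slide":[0,0,0],"angular":[0,0,0],"claw":-1},{"slide":[0,0,0],"angular":[0,0,0],"claw":-1}])

```text
time: 9.0
ee_pos: [0.483, 0.0133, 0.2416]
tcp_rot: [180.0, 0.0, 60.0]
wrist_force: [-1.1, -1.2, 6.2]
opening: 0.0228
grasp_force: 49.1
```

```bash
python3 s.py .483 .0115 .24
```

```text
9.0 q [ 1.600e+00 -4.300e+00 -3.000e-01  9.410e+01 -1.000e-01  1.216e+02] p [0.483  0.0133 0.2416] rpy [1.7996e+02 4.0000e-02 6.0050e+01] F [-1.1 -1.2  6.2] open 0.0228 49.1
mm [-1.6  1.   1.6]
```

Emit:
play_rows(increments=[{"slide":[0,0,0],"angular":[0,0,0],"claw":1},{"slide":[0,0,0],"angular":[0,0,0],"claw":1},{"slide":[0,0,0],"angular":[0,0,0],"claw":1},{"slide":[0,0,0],"angular":[0,0,0],"claw":1},{"slide":[0,0,0],"angular":[0,0,0],"claw":1},{"slide":[0,0,0],"angular":[0,0,0],"claw":1},{"slide":[0,0,0],"angular":[0,0,0],"claw":1}])

```text
time: 9.7
ee_pos: [0.4833, 0.0141, 0.2412]
tcp_rot: [-180.0, 0.0, 60.1]
wrist_force: [0.2, 1.1, -0.0]
opening: 0.0852
grasp_force: 0.0
```

Emit:
play_rows(increments=[{"slide":[0,0,-6],"angular":[0,0,0],"claw":1},{"slide":[0,0,-12],"angular":[0,0,0],"claw":1},{"slide":[0,0,-18],"angular":[0,0,0],"claw":1},{"slide":[0,0,-18],"angular":[0,0,0],"claw":1},{"slide":[0,0,-18],"angular":[0,0,0],"claw":1},{"slide":[0,0,-12],"angular":[0,0,0],"claw":1},{"slide":[0,0,-6],"angular":[0,0,0],"claw":1},{"slide":[0,0,0],"angular":[0,0,0],"claw":1}])

```text
time: 10.5
ee_pos: [0.4835, 0.0141, 0.3324]
tcp_rot: [179.9, -0.0, 60.1]
wrist_force: [0.3, 0.9, -0.7]
opening: 0.0852
grasp_force: 0.0
```

```bash
python3 s.py .40 0 .33
python3 - <<'E'
from h import *
for n in('scene','wrist'):
    i=bot.camera_info(n);im=bot.camera(n);cv2.imwrite(f'pics/{n}3.png',im[:,:,::-1]);np.save(f'pics/{n}3.npy',im);np.savez(f'pics/{n}3.npz',**i)
a,b=[cv2.imread(f'pics/{n}3.png') for n in('scene','wrist')]
cv2.imwrite('pics/c3.png',cv2.resize(np.hstack([a,b]),(800,300)))
E
```

```text
10.5 q [  1.7  -1.5  12.8 104.2  -0.  121.6] p [0.4835 0.0141 0.3324] rpy [ 1.7992e+02 -5.0000e-02  6.0090e+01] F [ 0.3  0.9 -0.7] open 0.0852 0.0
mm [-53.8 -65.4   2.3]
```

View pics/c3.png

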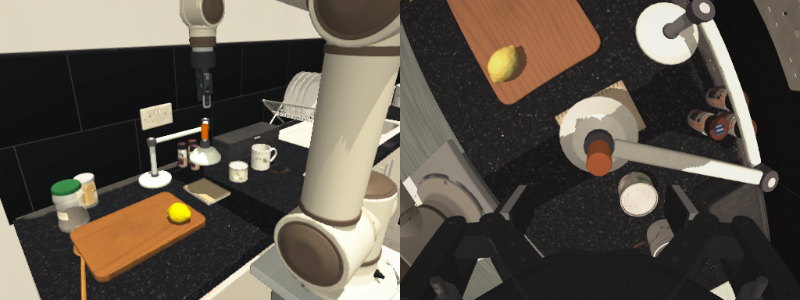

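The left half (scene) shows the lamp head over the notebook with the gripper clear above it. The right half (wrist) shows the knob at about (598,158), with the notebook under the shade. I'll check the head position and whether the objects moved.

Run:
```python
from h import *
im=np.load('pics/wrist3.npy').astype(int);i=np.load('pics/wrist3.npz')
f=192/np.tan(np.radians(float(i['fovy']))/2);R=i['R'];c=-R.T@i['t'];r,g,b=[im[...,k] for k in range(3)]
o=(r>110)&(r-b>70)&(g<.7*r);o[:,:220]=0;o[:,300:]=0;o[:170]=0;o[240:]=0
ct=biggest(o);x,y,w,h=cv2.boundingRect(ct);print(x,y,w,h)
u,v=x+w/2,y+h-w/2   # top disc is the lower end of the blob
d=np.array([u-i['cx'],v-i['cy']]);n=np.hypot(*d);a=n/f;q=R.T@np.r_[d/n*np.sin(a),np.cos(a)];print('head',c+q*(.26-c[2])/q[2])
A=np.load('pics/scene0.npy');B=np.load('pics/scene3.npy')
for nm,(x0,y0,x1,y1) in dict(tin=(285,200,325,240),mug=(316,178,356,222),nb=(230,230,300,265)).items():
    T=cv2.cvtColor(A[y0:y1,x0:x1],cv2.COLOR_RGB2GRAY)
    S=cv2.cvtColor(B[y0-10:y1+10,x0-10:x1+10],cv2.COLOR_RGB2GRAY)
    mm=cv2.minMaxLoc(cv2.matchTemplate(S,T,cv2.TM_CCOEFF_NORMED));print(nm,'shift px',mm[3][0]-10,mm[3][1]-10,round(mm[1],2))
```

```text
239 179 32 46
head [0.48438712 0.01522903 0.26      ]
tin shift px 0 0 1.0
mug shift px 0 0 0.79
nb shift px 0 0 0.81
```

The head is at (0.484, 0.015) and the notebook's middle is at (0.483, 0.011), about 4 mm apart. None of the three objects has moved.

```bash
python3 -c "
from workcell import bot
print(bot.job_done())"
```

```text
the job is handed in; nothing more can be done
None
```

The lamp head now rests about 4 mm from the middle of the notebook (30 mm allowed), the notebook, mug and tin show no movement, the gripper is clear, and the job was handed in at about 11 s of the 43 s limit (no verdict was returned).

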